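# Build the sieve tower on the shaker

### The job

Build the sieve tower on the shaker: first the collecting pan in the ring, then the fine sieve, then the coarse sieve and last the lid, each seated squarely in the one below before the next is brought. Set every piece down rather than dropping it, leave the finished tower standing on its own, and do not knock or push aside the jar and the dish that stand among the parts.

Things in the scene. Friction and masses are not known exactly. Their poses are not given: they have to be found in the camera images.
- pan: Collecting pan: plain round steel cup, open on top, bare steel floor, no mesh. Outside diameter 56 mm, 28 mm high, wall 3 mm (mouth 50 mm), floor 6 mm thick; the lowest 4 mm of the outside taper in to 46 mm. Loose, upright on the bench. Origin: centre of its underside; z up its axis.
- fine: Fine sieve: round steel frame with fine brass-coloured gauze, open on top. Outside diameter 56 mm, 28 mm high, mouth 50 mm; gauze 10 mm up. Its lowest 6 mm are a skirt 46 mm across, tapering to 38, that drops into the mouth of the piece below; the shoulder then rests on that rim (origin 6 mm below the rim). Loose, upright on the bench. Origin: centre of the skirt's underside; z up.
- coarse: Coarse sieve: like the fine one (outside diameter 56 mm, mouth 50 mm, same 6 mm skirt) but 38 mm high, with a steel plate that has seven big dark 12 mm holes, 10 mm above the underside. Loose, upright on the bench. Origin: centre of the skirt's underside; z up. Seated, its origin is 6 mm below the rim it rests on.
- lid: Lid: steel disc 56 mm across, 5 mm thick, over the same 6 mm skirt (disc top at 11 mm), with an upright black cylindrical knob in the middle, 20 mm in diameter, from 13 to 38 mm above the underside. Loose, upright on the bench. Origin: centre of the skirt's underside; z up. Seated, its origin is 6 mm below the rim it rests on.
- shaker: Sieve shaker, fixed to the bench, to the left or right of the loose things: white housing 200 x 160 mm and 46 mm high (long side along its x) with a round steel deck 120 mm across on top. Origin: centre of its underside; z up.
- seat (a point): Seat on the shaker: centre of the deck's surface, 55 mm above the bench, inside a dark raised ring (64 mm inside and 74 mm outside diameter, 4 mm high) into which the pan fits. z up.
- jar: Bystander: small capped sample jar with a paper label, 42 mm across, 46 mm high, loose, among the sieve parts. Origin: centre of its underside.
- dish: Bystander: white ceramic dish, 68 mm across, 24 mm high, loose, among the sieve parts. Origin: centre of its underside.
- balance: Bystander: laboratory balance with a rectangular steel plate on top and no ring, white, 210 x 160 mm, 52 mm high, fixed to the bench on the other side from the shaker. Origin: centre of its underside.

How it is judged:
By the outcome, as a careful person would: the job done as asked, in the order asked, and still so for the second after the job is handed in, with the robot touching nothing.
It also fails if it takes over 106 s, if anything falls off the work surface, if the arm or the gripper's body presses on something with over 40 N, if the wrist force passes 120 N, or if a joint passes its speed limit or range.

### The arm

A 7-joint arm with a two-finger parallel gripper is mounted at the origin on the work surface. World frame = base frame: x ahead of the robot, y to its left, z up, the work surface at z = 0. Lengths are in mm, angles in rad, forces in N, time in s.
With the tool pointing down it reaches from about 400 to 875 mm from the base axis. Payload 4.4 kg.
Tool frame: the origin (TCP) lies midway between the tips of the shut fingers; the grasp point (between the pads) lies 19 mm behind it (robot.grasp_offset is the distance from the TCP to the grasp point, in mm); z points along the fingers, y is the line along which they close (so a half turn about z gives the same grasp; the last joint's range is limited). The gripper opens to 85 mm and grips with 20 to 120 N. Pads are 22 mm wide; open, the fingers measure 114 mm over their backs; the gripper's body (76 mm by 85 mm) begins 54 mm behind the grasp point. The pads swing forward as they close: fully open they stand 13 mm farther back than shut.
Start: joints at [-1.349, 0.628, 0.038, 1.517, -0.027, 0.996, -0.02], TCP at [184.474, 623.287, 231.313] pointing down, gripper open.
Joint ranges: [-3.06, 3.06], [-0.37, 2.12], [-1.25, 1.32], [0.18, 2.47], [-1.1, 4.24], [0.23, 1.98], [-2.94, 2.94]. Speed limits (rad/s): [2.57, 2.57, 3.14, 3.14, 3.14, 3.14, 3.14].

### API

Orientations are given as a 3x3 rotation matrix whose columns are the frame's x, y, z axes.
In Python, from station import robot, capture, camera_info, search_frame gives the robot as it stands.
- The arm moves only by the tool step_arm, never from a script. Its argument "rows" is text: rows parted by semicolons, each of 6 numbers parted by spaces: the shift along the tool's x, y, z in mm, then the turn, a rotation vector about the tool's x, y, z in degrees. A call has 1 to 10 rows; each row shifts and turns the commanded pose from where the row before left it, along the tool's axes as they then stand; what a row does not reach is not made up. A row lasts 1/10 s, in which the tool goes at most 50 mm and 8.59 degrees, less where a joint would pass 70% of its speed; a pose out of reach is approached as far as the arm can. A call is refused whole if a number of a shift passes 50 or a number of a turn 8.59, either way. A call with a gripper value outside its range is refused whole. "jaw" is the closure, from -1 (fully open) to 1 (shut), set as the call begins (left out, the last holds). The fingers move at their own pace and stop on an object; "force" is the grip in N (left out, the last holds). Time passes only in rows, so rows that do not move let the fingers close. It gives the time, the measured TCP pose, the force, the opening and the grip force at its end, in the units of the state.
- robot.sense(): the state, without advancing time (a new reading comes with each control period).
- capture(name): name is "side" or "top"; returns (picture, depth): 480x640x3 uint8, red, green, blue; 480x640 float32, mm along the optical axis (not along the pixel's ray), 0 where there is no reading.
- camera_info(name): a dict with "intrinsics" (3x3 intrinsics, pixels), "T" (4x4, takes a point from camera to world coordinates). Camera axes: x right, y down, z forward; pixel columns grow to the right and rows downward; lengths in mm; the calibration is good to about 2 mm. A picture is of the moment at which its call begins. camera_info takes no time and is no camera call.
- robot.sign_off(): hands the job in; it is judged then, once.
Trained networks look in the newest picture that a camera, given by its name, has taken for a name from the list of things; names that differ only in an ending like _2 or _b are one class to them, and where a whole thing is asked for, a point or a joint stands for the part that bears it (a point fixed in the world has none). Each returns a list of dicts, best first, with "score" (0 to 1); they miss things now and then, are a little off and sometimes report something else, mostly with a low value. They report only what shows in the picture. A call takes as long as a camera call.
- search_frame(camera, thing): "box" ([left, top, right, bottom] in pixels, round what is visible of it).
The state is a dict: "time_s": time; "joint_pos": joint angles; "dq": joint speeds; "joint_torque": joint torques, N m; "tool_pos": TCP position; "ee_rot": TCP orientation; "wrist_force": force on the tool from outside, world axes, zero at the start; "ft_torque": the same for the moment, N m; "width": finger opening in mm; "gripper_force": force on a finger pad.
Only numpy, scipy, OpenCV 4.12 (cv2) and the standard library are available. Lean on these libraries where they do the work, as an engineer would, in place of code of your own. Each camera call takes 0.05 s, during which the arm holds its last target. There are 200 camera calls.

## Working session

There is one attempt and no reset: what is moved stays moved. The work goes in short steps, Python scripts to look and compute and a tool call to move; the robot and the scene stay as the last step left them, time stands still between calls to the robot, and variables do not carry over. Pictures are saved under pics/ and viewed, at most 14 in all, crops included, and the job is handed in when it is done.

Besides the shell and the picture viewer there is one more tool, called after "Call:" as name(argument=value, ...) on one line, values as JSON. step_arm: Moves the arm, as the interface text tells. Its arguments: {"type":"object","properties":{"rows":{"type":"string"},"jaw":{"type":"number"},"force":{"type":"number"}},"required":["rows"]}

```bash
ls; mkdir -p pics
python3 - <<'E'
from station import robot, capture, camera_info, search_frame
import cv2,numpy as np
s=robot.sense(); print({k:np.round(v,3).tolist() for k,v in s.items()})
ims=[]
for c in("top","side"):
    p,d=capture(c); i=camera_info(c); print(c,np.round(i["T"],3).tolist(),i["intrinsics"])
    cv2.imwrite(f"pics/{c}0.png",p[:,:,::-1]); np.save(f"{c}_d.npy",d)
    for t in "pan fine coarse lid shaker jar dish balance".split():
        print(c,t,[(np.round(r["box"]).tolist(),round(r["score"],2)) for r in search_frame(c,t)[:2]])
E
```

```text
pics
{'time_s': 0.0, 'joint_pos': [-1.349, 0.629, 0.038, 1.518, -0.027, 0.996, -0.02], 'dq': [0.001, -0.001, -0.001, 0.002, -0.001, -0.002, 0.0], 'joint_torque': [0.0, -56.338, 1.226, -19.345, 0.011, 0.01, 0.0], 'tool_pos': [184.262, 622.664, 230.386], 'ee_rot': [[-0.959, 0.284, -0.001], [0.284, 0.959, -0.002], [0.0, -0.002, -1.0]], 'wrist_force': [0.228, 0.525, 0.324], 'ft_torque': [-0.061, 0.055, -0.007], 'gripper_force': 0.0, 'width': 85.466}
top [[-0.019, -0.996, 0.088, 481.653], [-0.999, 0.022, 0.03, -7.213], [-0.032, -0.087, -0.996, 951.831], [0.0, 0.0, 0.0, 1.0]] [[569.68036579   0.         313.15314277]
 [  0.         569.68036579 239.19930255]
 [  0.           0.           1.        ]]
top pan [([359.0, 286.0, 395.0, 320.0], 0.96)]
top fine [([256.0, 148.0, 290.0, 182.0], 0.62)]
top coarse [([265.0, 216.0, 302.0, 250.0], 0.89)]
top lid [([252.0, 288.0, 288.0, 322.0], 0.71)]
top shaker [([93.0, 202.0, 193.0, 331.0], 0.62), ([257.0, 151.0, 292.0, 180.0], 0.46)]
top jar [([368.0, 226.0, 392.0, 253.0], 0.73)]
top dish [([350.0, 153.0, 392.0, 193.0], 0.92)]
top balance [([449.0, 171.0, 567.0, 315.0], 0.96)]
side [[0.919, -0.287, 0.271, 345.859], [-0.395, -0.667, 0.632, -539.258], [-0.0, -0.687, -0.726, 696.398], [0.0, 0.0, 0.0, 1.0]] [[451.53487888   0.         323.0851674 ]
 [  0.         451.53487888 240.84107906]
 [  0.           0.           1.        ]]
side pan [([264.0, 297.0, 294.0, 330.0], 0.65)]
side fine [([344.0, 209.0, 367.0, 234.0], 0.91)]
side coarse [([294.0, 223.0, 322.0, 251.0], 0.81)]
side lid [([238.0, 235.0, 269.0, 261.0], 0.64)]
side shaker [([206.0, 147.0, 303.0, 212.0], 0.83)]
side jar [([326.0, 280.0, 349.0, 310.0], 0.93)]
side dish [([365.0, 258.0, 404.0, 284.0], 0.87)]
side balance [([301.0, 330.0, 469.0, 479.0], 0.65), ([206.0, 146.0, 307.0, 214.0], 0.58)]
```

View pics/top0.png

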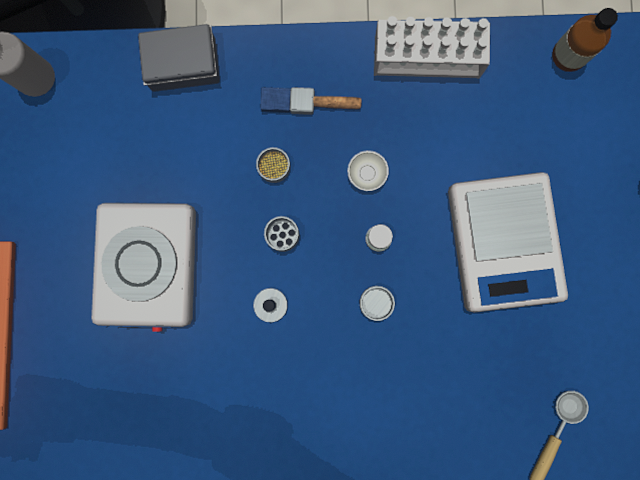

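View pics/side0.png

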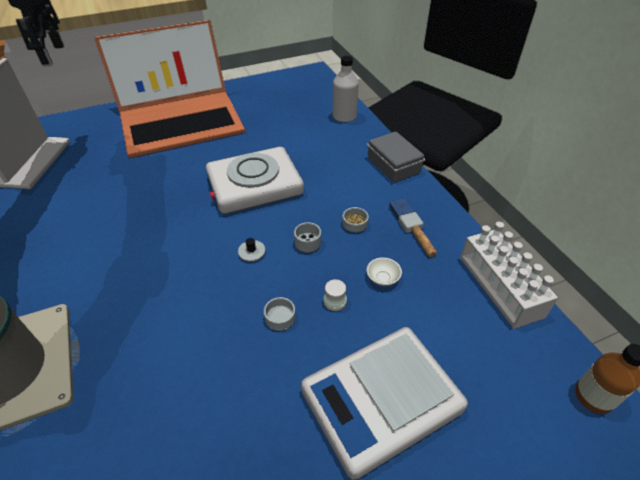

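Top view: shaker at left (ring ~138,263), lid (270,305), coarse (282,234), fine (273,165), pan (377,303), jar (379,237), dish (368,171), balance at right. The network boxes agree with this. Next I'll get metric positions from depth.

```bash
cat > h.py <<'E'
from station import robot, capture, camera_info, search_frame
import cv2,numpy as np
from scipy.optimize import least_squares
def cloud(c,d):
    i=camera_info(c);K=i["intrinsics"];v,u=np.mgrid[:480,:640]
    P=np.stack([(u-K[0][2])/K[0][0]*d,(v-K[1][2])/K[1][1]*d,d],-1)
    T=np.array(i["T"]);return P@T[:3,:3].T+T[:3,3]
def circ(p,r=None):
    f=lambda q:np.hypot(p[:,0]-q[0],p[:,1]-q[1])-(q[2] if r is None else r)
    o=least_squares(f,[*p[:,:2].mean(0),30],loss="soft_l1");return o.x,np.abs(f(o.x)).mean()
E
python3 - <<'E'
from h import *
B=dict(top=dict(pan=[359,286,395,320],fine=[256,148,290,182],coarse=[265,216,302,250],lid=[252,288,288,322],jar=[368,226,392,253],dish=[350,153,392,193]),
side=dict(pan=[264,297,294,330],fine=[344,209,367,234],coarse=[294,223,322,251],lid=[238,235,269,261],jar=[326,280,349,310],dish=[365,258,404,284]))
H=dict(pan=28,fine=28,coarse=38,lid=11,jar=46,dish=24)
for c in B:
    d=np.load(c+"_d.npy");W=cloud(c,d)
    print(c,"bench z",np.median(W[340:380,200:400,2]) if c=="top" else np.median(W[290:320,200:250,2]))
    for t,b in B[c].items():
        p=W[b[1]-4:b[3]+5,b[0]-4:b[2]+5].reshape(-1,3); z=p[:,2]
        q=p[(z>H[t]-4)&(z<H[t]+5)].astype(np.float32)
        (x,y),r=cv2.minEnclosingCircle(q[:,:2].copy())
        print(c,t,len(q),"zmax",np.percentile(z,98).round(1),"enc",round(x,1),round(y,1),round(r,1),"fit",circ(q)[0].round(1),circ(q)[1].round(2))
    # shaker deck & ring
    for lab,(lo,hi) in dict(deck=(52,57.5),ring=(57.5,62)).items():
        m=(W[...,2]>lo)&(W[...,2]<hi)&(np.hypot(W[...,0]-430,W[...,1]-300)<90)
        q=W[m].astype(np.float32)
        if len(q)>5:
            (x,y),r=cv2.minEnclosingCircle(q[:,:2].copy());print(c,lab,len(q),np.median(q,0).round(1),round(x,1),round(y,1),round(r,1),circ(q)[0].round(1))
E
```

```text
top bench z -0.09582698668083367
top pan 203 zmax 29.4 enc 457.8 -80.6 27.9 fit [457.9 -80.5  26.2] 0.79
top fine 202 zmax 29.5 enc 689.6 85.0 27.9 fit [689.5  84.7  26.2] 0.84
top coarse 202 zmax 39.5 enc 573.4 71.7 27.8 fit [573.2  71.6  26.2] 0.79
top lid 757 zmax 38.7 enc 457.7 93.8 28.0 fit [457.4  94.3  21. ] 4.12
top jar 443 zmax 48.7 enc 564.3 -87.2 19.0 fit [564.3 -87.1  13.4] 3.7
top dish 315 zmax 25.1 enc 675.4 -72.3 33.8 fit [675.  -71.7  31.3] 1.2
top deck 1316 [494.9 299.2  54.9] 477.6 299.6 59.1 [495.  299.2  25.5]
top ring 197 [498.5 296.3  58.5] 494.2 292.4 46.1 [528.  297.6  34.6]
side bench z -1.1975841634996982
side pan 172 zmax 27.7 enc 457.4 -81.1 28.8 fit [457.6 -81.3  26.2] 0.88
side fine 114 zmax 27.7 enc 689.5 85.4 29.6 fit [689.7  84.3  26.2] 1.1
side coarse 120 zmax 37.3 enc 572.6 71.5 29.4 fit [573.4  71.6  26.2] 1.09
side lid 343 zmax 37.3 enc 457.2 93.9 29.4 fit [458.1  95.1  21.4] 4.75
side jar 284 zmax 46.3 enc 564.5 -86.7 19.5 fit [564.  -88.2  13.7] 3.75
side dish 179 zmax 23.7 enc 675.6 -71.6 34.4 fit [674.8 -72.2  31.7] 1.12
side deck 405 [494.5 296.5  54.1] 501.4 299.1 51.9 [495.2 297.6  24.9]
side ring 29 [502.1 306.7  58.4] 503.9 304.4 37.1 [528.7 298.   34.3]
```

Call:
step_arm(rows="0 0 0 0 0 -8.25;0 0 0 0 0 -8.25;-30 -36 0 0 0 0;-30 -36 0 0 0 0;-30 -36 0 0 0 0;-30 -36 0 0 0 0;-30 -36 0 0 0 0;-30 -36 0 0 0 0;-30 -36 0 0 0 0;-30 -36 0 0 0 0", jaw=-1)

```text
time_s: 1.9
tool_pos: [425.7, 333.8, 231.6]
ee_rot: [[-1.0, -0.0, 0.001], [-0.0, 1.0, 0.0], [-0.001, 0.0, -1.0]]
wrist_force: [0.5, 0.2, 0.0]
width: 85.3
gripper_force: 0.0
```

Run:
```python
from h import *
for c in("top","side"):
    W=cloud(c,np.load(c+"_d.npy"));r=np.hypot(W[...,0]-528,W[...,1]-298)
    for lab,lo,hi,a in(("deck",52,57,66),("ring",57.2,62,45),("house",40,62,140)):
        q=W[(W[...,2]>lo)&(W[...,2]<hi)&(r<a)].astype(np.float32)
        (x,y),R=cv2.minEnclosingCircle(q[:,:2].copy());print(c,lab,len(q),round(x,1),round(y,1),round(R,1),circ(q)[0].round(1),np.median(q[:,2]).round(1),cv2.minAreaRect(q[:,:2].copy()))
```

```text
top deck 3534 528.4 298.4 60.2 [528.1 298.3  44.2] 54.9 ((528.294921875, 298.44134521484375), (119.44329071044922, 118.9397201538086), 80.10618591308594)
top ring 504 527.9 298.0 44.9 [528.1 298.2  33.9] 58.6 ((530.1818237304688, 299.269775390625), (85.22624969482422, 84.05362701416016), 80.26875305175781)
top house 11352 528.6 297.8 121.0 [528.  298.5  68.8] 47.1 ((528.245361328125, 297.70147705078125), (156.17234802246094, 196.14247131347656), 88.2718276977539)
side deck 1141 528.7 298.3 60.4 [528.7 297.6  44. ] 54.1 ((528.20751953125, 298.30950927734375), (118.0959243774414, 118.51502227783203), 66.99876403808594)
side ring 89 528.3 297.4 37.4 [528.6 297.7  34.1] 58.4 ((529.2943725585938, 298.61712646484375), (70.52901458740234, 72.4784164428711), 4.726125240325928)
side house 3414 527.5 298.4 119.3 [527.7 299.4  68.4] 45.9 ((528.5399780273438, 297.4300842285156), (158.80816650390625, 194.2783203125), 88.24026489257812)
```

Call:
step_arm(rows="-3.5 -46 0 0 0 0;-3.5 -46 0 0 0 0;-3.5 -46 0 0 0 0;-3.5 -46 0 0 0 0;-3.5 -46 0 0 0 0;-3.5 -46 0 0 0 0;-3.5 -46 0 0 0 0;-3.5 -46 0 0 0 0;-4 -46 0 0 0 0;0 0 0 0 0 0")

```text
time_s: 2.9
tool_pos: [456.7, -86.2, 231.7]
ee_rot: [[-1.0, 0.011, 0.001], [0.011, 1.0, -0.004], [-0.001, -0.004, -1.0]]
wrist_force: [-0.6, 0.4, -0.5]
width: 85.2
gripper_force: 0.0
```

Call:
step_arm(rows="0 0 40 0 0 0;0 0 40 0 0 0;0 0 40 0 0 0;0 0 40 0 0 0;0 0 15 0 0 0;0 0 0 0 0 0")

```text
time_s: 3.5
tool_pos: [455.1, -78.0, 54.3]
ee_rot: [[-1.0, -0.001, -0.005], [-0.001, 1.0, 0.001], [0.005, 0.001, -1.0]]
wrist_force: [0.3, 1.0, 0.0]
width: 85.7
gripper_force: 0.0
```

Call:
step_arm(rows="0 0 0 0 0 0;0 0 0 0 0 0;0 0 0 0 0 0")

```text
time_s: 3.8
tool_pos: [457.6, -78.7, 57.5]
ee_rot: [[-1.0, -0.0, 0.003], [-0.0, 1.0, -0.0], [-0.003, -0.0, -1.0]]
wrist_force: [-0.4, 0.1, 0.6]
width: 85.6
gripper_force: 0.0
```

Call:
step_arm(rows="0 -2 20 0 0 0;0 0 15 0 0 0;0 0 10 0 0 0;0 0 5 0 0 0;0 0 3 0 0 0;0 0 0 0 0 0;0 0 0 0 0 0;0 0 0 0 0 0")

```text
time_s: 4.6
tool_pos: [456.6, -81.3, 9.8]
ee_rot: [[-1.0, -0.0, -0.006], [-0.0, 1.0, -0.001], [0.006, -0.001, -1.0]]
wrist_force: [-0.1, 0.0, 0.3]
width: 85.5
gripper_force: 0.0
```

Call:
step_arm(rows="0 0 0 0 0 0;0 0 0 0 0 0;0 0 0 0 0 0;0 0 0 0 0 0;0 0 0 0 0 0;0 0 0 0 0 0;0 0 0 0 0 0;0 0 0 0 0 0", jaw=1, force=45)

```text
time_s: 5.4
tool_pos: [456.3, -81.1, 9.8]
ee_rot: [[-1.0, -0.001, -0.006], [-0.001, 1.0, -0.001], [0.006, -0.001, -1.0]]
wrist_force: [-1.5, -0.0, 7.7]
width: 53.7
gripper_force: 46.4
```

Call:
step_arm(rows="0 0 -5 0 0 0;0 0 -15 0 0 0;0 0 -20 0 0 0;0 0 0 0 0 0;0 0 0 0 0 0;0 0 0 0 0 0")

```text
time_s: 6.0
tool_pos: [455.9, -81.2, 48.7]
ee_rot: [[-1.0, -0.0, -0.008], [-0.0, 1.0, -0.0], [0.008, -0.0, -1.0]]
wrist_force: [-0.8, 0.3, -1.3]
width: 53.6
gripper_force: 47.8
```

Run:
```python
from h import *
p,d=capture("side");np.save("s1.npy",d)
cv2.imwrite("pics/s1.png",cv2.resize(p[200:350,190:390,::-1],None,fx=4,fy=4))
```

```text
(no output)
```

View pics/s1.png

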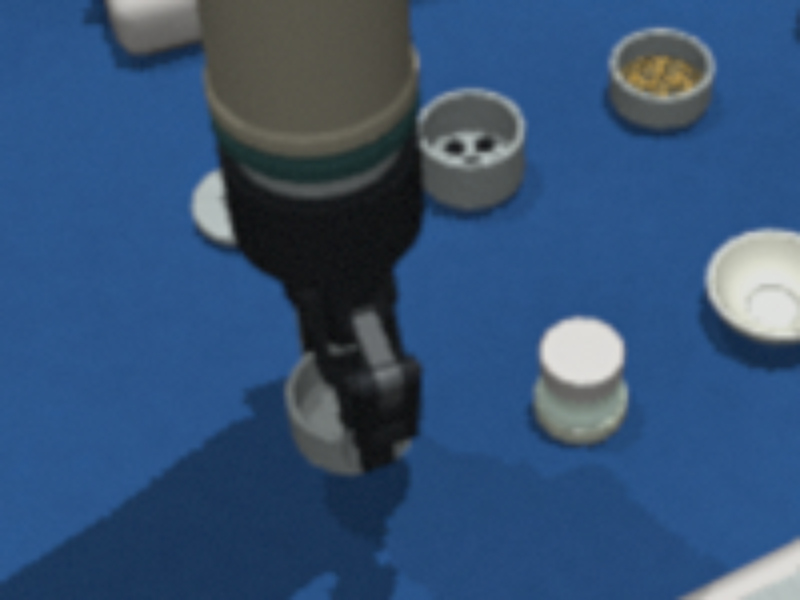

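The pan is held level; the near fingertip is at (375,468) and the pan's bottom edge is at (350,472). I'll check fingertip height against the pan base in depth.

Run:
```python
from h import *
W=cloud("side",np.load("s1.npy"));r=np.hypot(W[...,0]-456,W[...,1]+81)
q=W[(r<60)&(W[...,2]>15)&(W[...,2]<140)]
f=q[(q[:,1]<-81-30)&(abs(q[:,0]-456)<14)]
print("finger z",np.percentile(f[:,2],[0,2,5,10,20]).round(1), "y",np.percentile(f[:,1],[1,99]).round(1))
p=q[(np.hypot(q[:,0]-456,q[:,1]+81)<30)&(q[:,0]<440)]
print("pan side z",np.percentile(p[:,2],[0,2,5,50,95,99]).round(1),len(p))
r=p[p[:,2]>np.percentile(p[:,2],70)]
print(circ(r,28))
```

```text
finger z [52.4 56.6 59.1 63.  68.8] y [-140.1 -111.2]
pan side z [ 41.4  42.1  42.7  58.3 121.4 130.5] 145
(array([459.41872669, -81.56207423,  30.        ]), np.float64(1.0023406513606816))
```

Call:
step_arm(rows="0 0 -40 0 0 0;0 0 -42 0 0 0;-8 30 0 0 0 0;-8 45 0 0 0 0;-8 45 0 0 0 0;-8 45 0 0 0 0;-8 45 0 0 0 0;-8 45 0 0 0 0;-8 45 0 0 0 0;-8 45 0 0 0 0")

```text
time_s: 7.05
tool_pos: [520.2, 265.5, 129.5]
ee_rot: [[-1.0, -0.001, -0.009], [-0.001, 1.0, -0.002], [0.009, -0.002, -1.0]]
wrist_force: [1.2, -1.0, -0.6]
width: 53.3
gripper_force: 48.2
```

Call:
step_arm(rows="-7 34 0 0 0 0;0 0 0 0 0 0;0 0 0 0 0 0;0 0 0 0 0 0")

```text
time_s: 7.45
tool_pos: [527.4, 295.9, 129.6]
ee_rot: [[-1.0, 0.001, -0.009], [0.001, 1.0, -0.003], [0.009, -0.003, -1.0]]
wrist_force: [0.6, 0.3, -0.2]
width: 53.5
gripper_force: 48.2
```

Call:
step_arm(rows="0 2 0 0 -0.5 0;0 0 25 0 0 0;0 0 20 0 0 0;0 0 10 0 0 0;0 0 0 0 0 0;0 0 0 0 0 0;0 0 0 0 0 0")

```text
time_s: 8.15
tool_pos: [528.5, 300.3, 76.6]
ee_rot: [[-1.0, -0.0, 0.003], [-0.0, 1.0, 0.001], [-0.003, 0.001, -1.0]]
wrist_force: [-0.5, 0.9, -1.0]
width: 53.4
gripper_force: 48.2
```

Call:
step_arm(rows="1 -2 4 0 0 0;0 0 3 0 0 0;0 0 2 0 0 0;0 0 0 0 0 0;0 0 0 0 0 0;0 0 0 0 0 0")

```text
time_s: 8.75
tool_pos: [526.9, 298.0, 66.6]
ee_rot: [[-1.0, -0.001, 0.002], [-0.001, 1.0, -0.0], [-0.002, -0.0, -1.0]]
wrist_force: [0.7, 0.5, -0.3]
width: 53.6
gripper_force: 48.2
```

Call:
step_arm(rows="0 0 1 0 0 0;0 0 0 0 0 0;0 0 0 0 0 0")

```text
time_s: 9.05
tool_pos: [526.8, 297.9, 65.5]
ee_rot: [[-1.0, -0.001, 0.002], [-0.001, 1.0, -0.0], [-0.002, -0.0, -1.0]]
wrist_force: [0.3, 0.4, -0.5]
width: 54.0
gripper_force: 48.2
```

Call:
step_arm(rows="0 0 1 0 0 0;0 0 0 0 0 0;0 0 1 0 0 0;0 0 0 0 0 0;0 0 0 0 0 0")

```text
time_s: 9.55
tool_pos: [527.1, 298.0, 64.9]
ee_rot: [[-1.0, -0.0, 0.003], [-0.0, 1.0, -0.0], [-0.003, -0.0, -1.0]]
wrist_force: [-2.0, -2.3, 10.5]
width: 53.6
gripper_force: 49.2
```

Call:
step_arm(rows="0 0 0 0 0 0;0 0 0 0 0 0;0 0 0 0 0 0;0 0 0 0 0 0;0 0 -20 0 0 0;0 0 -40 0 0 0;0 0 -40 0 0 0;-16 -43 -30 0 0 0;-32 -38 0 0 0 0;-32 -38 0 0 0 0", jaw=-1)

```text
time_s: 10.55
tool_pos: [606.5, 182.1, 192.7]
ee_rot: [[-1.0, -0.002, 0.004], [-0.002, 1.0, 0.0], [-0.004, 0.0, -1.0]]
wrist_force: [1.2, -0.2, 0.2]
width: 85.4
gripper_force: 0.0
```

Call:
step_arm(rows="-32 -38 0 0 0 0;-32 -38 0 0 0 0;-16 -19 0 0 0 0;0 0 0 0 0 0;0 0 0 0 0 0;0 0 0 0 0 0")

```text
time_s: 11.15
tool_pos: [684.4, 89.9, 191.1]
ee_rot: [[-1.0, -0.003, 0.0], [-0.003, 1.0, 0.001], [-0.0, 0.001, -1.0]]
wrist_force: [-0.2, 0.1, 0.2]
width: 85.4
gripper_force: 0.0
```

```bash
cat >> h.py <<'E'
def rim(c,d,x,y,h,R=40):
    W=cloud(c,d);m=(np.hypot(W[...,0]-x,W[...,1]-y)<R)&(abs(W[...,2]-h)<4)
    q=W[m].astype(np.float32)
    if len(q)<10: return len(q)
    (a,b),r=cv2.minEnclosingCircle(q[:,:2].copy());return len(q),round(a,1),round(b,1),round(r,1),circ(q)[0].round(1),"z",np.median(q[:,2]).round(1),"plane",np.linalg.lstsq(np.c_[q[:,:2]-[x,y],np.ones(len(q))],q[:,2],rcond=None)[0].round(3)
E
python3 - <<'E'
from h import *
for c in("top","side"):
    p,d=capture(c);cv2.imwrite(f"pics/{c}2.png",cv2.resize(p[180:350,60:260,::-1] if c=="top" else p[100:250,160:360,::-1],None,fx=3,fy=3))
    print(c,"pan",rim(c,d,528,298,83,34),"\n fine",rim(c,d,689.5,84.7,28))
E
```

```text
top pan (260, 527.9, 297.9, 28.4, array([528.5, 297.4,  26.2]), 'z', np.float32(82.6), 'plane', array([-2.0000e-03, -5.0000e-03,  8.2611e+01])) 
 fine 0
side pan (99, 527.5, 297.7, 29.4, array([528.7, 297.1,  26.2]), 'z', np.float32(81.2), 'plane', array([1.000e-02, 4.000e-03, 8.127e+01])) 
 fine (114, 689.6, 84.7, 29.6, array([689.8,  84.4,  26.5]), 'z', np.float32(26.3), 'plane', array([-0.0000e+00, -2.0000e-03,  2.6324e+01]))
```

View pics/top2.png

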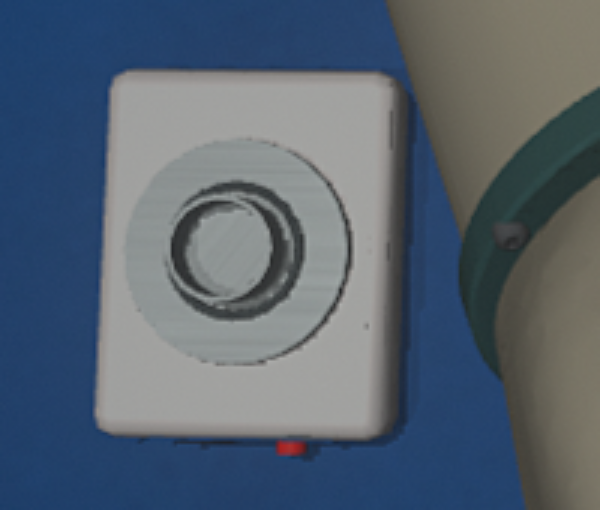

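The pan sits inside the ring (crop ~220,245), level with its rim at 83 mm. Next is the fine sieve.

Call:
step_arm(rows="-5 -5 40 0 0 0;0 0 40 0 0 0;0 0 40 0 0 0;0 0 20 0 0 0;0 0 10 0 0 0;0 0 0 0 0 0;0 0 0 0 0 0;0 0 0 0 0 0")

```text
time_s: 12.05
tool_pos: [691.9, 83.3, 43.2]
ee_rot: [[-1.0, -0.001, 0.005], [-0.001, 1.0, 0.0], [-0.005, 0.0, -1.0]]
wrist_force: [0.1, 0.1, 0.2]
width: 85.4
gripper_force: 0.0
```

Call:
step_arm(rows="2 1 12 0 0.3 0;0 0 10 0 0 0;0 0 8 0 0 0;0 0 5 0 0 0;0 0 0 0 0 0;0 0 0 0 0 0;0 0 0 0 0 0")

```text
time_s: 12.75
tool_pos: [688.9, 83.8, 6.6]
ee_rot: [[-1.0, -0.0, -0.003], [-0.0, 1.0, -0.0], [0.003, -0.0, -1.0]]
wrist_force: [1.0, -0.5, -0.0]
width: 85.4
gripper_force: 0.0
```

Call:
step_arm(rows="0 0 0 0 0 0;0 0 0 0 0 0;0 0 0 0 0 0;0 0 0 0 0 0;0 0 0 0 0 0;0 0 0 0 0 0;0 0 0 0 0 0", jaw=1)

```text
time_s: 13.45
tool_pos: [689.1, 83.9, 7.1]
ee_rot: [[-1.0, -0.001, -0.002], [-0.001, 1.0, -0.0], [0.002, -0.0, -1.0]]
wrist_force: [-1.8, -0.6, 6.1]
width: 54.5
gripper_force: 48.0
```

Call:
step_arm(rows="0 0 -5 0 0 0;0 0 -20 0 0 0;0 0 -40 0 0 0;0 0 -40 0 0 0;0 0 -35 0 0 0;27 36 0 0 0 0;27 36 0 0 0 0;27 36 0 0 0 0;27 36 0 0 0 0;27 36 0 0 0 0")

```text
time_s: 14.45
tool_pos: [552.4, 264.7, 146.5]
ee_rot: [[-1.0, -0.0, -0.004], [-0.0, 1.0, -0.001], [0.004, -0.001, -1.0]]
wrist_force: [0.7, 1.0, -0.9]
width: 54.7
gripper_force: 47.8
```

Call:
step_arm(rows="25 34 0 0 0 0;0 0 0 0 0 0;0 0 0 0 0 0;0 0 0 0 0 0")

```text
time_s: 14.85
tool_pos: [529.6, 296.2, 146.5]
ee_rot: [[-1.0, 0.001, -0.004], [0.001, 1.0, -0.002], [0.004, -0.002, -1.0]]
wrist_force: [0.6, -0.6, -0.6]
width: 54.3
gripper_force: 47.8
```

Call:
step_arm(rows="2 1.5 20 0 0 0;0 0 20 0 0 0;0 0 10 0 0 0;0 0 0 0 0 0;0 0 0 0 0 0;0 0 0 0 0 0")

```text
time_s: 15.45
tool_pos: [527.6, 299.3, 97.7]
ee_rot: [[-1.0, 0.0, -0.002], [0.0, 1.0, 0.001], [0.002, 0.001, -1.0]]
wrist_force: [0.2, 0.0, -1.6]
width: 54.4
gripper_force: 47.8
```

Call:
step_arm(rows="0 -1.5 4 0 0 0;0 0 2 0 0 0;0 0 0 0 0 0;0 0 0 0 0 0;0 0 0 0 0 0")

```text
time_s: 15.95
tool_pos: [526.8, 297.8, 90.9]
ee_rot: [[-1.0, -0.001, -0.003], [-0.001, 1.0, -0.0], [0.003, -0.0, -1.0]]
wrist_force: [-0.3, -0.5, -1.2]
width: 54.4
gripper_force: 47.9
```

Run:
```python
from h import *
print(robot.sense()["tool_pos"])
p,d=capture("side");W=cloud("side",d)
r=np.hypot(W[...,0]-528,W[...,1]-298)
for h in(83,):print("pan",rim("side",d,528,298,h-1.5,32))
print("fine",rim("side",d,528,298,91+28-7.1-1.5,32))
cv2.imwrite("pics/s3.png",cv2.resize(p[100:250,160:360,::-1],None,fx=4,fy=4))
```

```text
[526.78766627 297.81965528  90.88031761]
pan (63, 529.1, 292.6, 27.8, array([528.7, 297.4,  26.7]), 'z', np.float32(80.9), 'plane', array([1.7000e-02, 2.8000e-02, 8.1316e+01]))
fine (75, 526.6, 298.3, 30.8, array([528.2, 297.2,  26.9]), 'z', np.float32(109.6), 'plane', array([-2.00000e-03,  2.00000e-02,  1.09625e+02]))
```

View pics/s3.png

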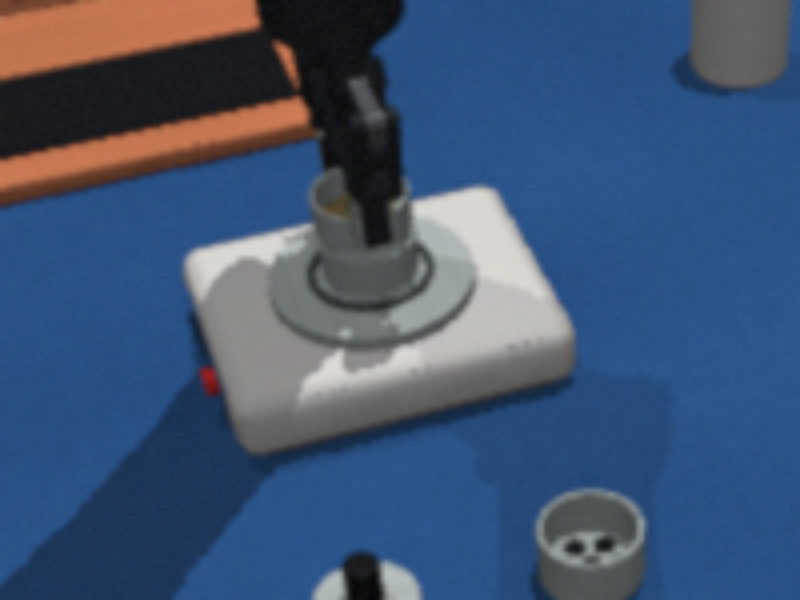

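The fine sieve at (362,210) sits concentric above the pan at (370,270), within 1 mm by the fit. Lowering.

Call:
step_arm(rows="-0.6 0 3 0 0 0;0 0 2 0 0 0;0 0 1 0 0 0;0 0 0 0 0 0;0 0 0 0 0 0;0 0 0 0 0 0")

```text
time_s: 16.6
tool_pos: [527.3, 297.7, 84.8]
ee_rot: [[-1.0, -0.001, -0.004], [-0.001, 1.0, -0.0], [0.004, -0.0, -1.0]]
wrist_force: [0.3, 1.0, -2.1]
width: 54.6
gripper_force: 47.9
```

Call:
step_arm(rows="0 0 1 0 0 0;0 0 0 0 0 0;0 0 0.5 0 0 0;0 0 0 0 0 0;0 0 0 0 0 0")

```text
time_s: 17.1
tool_pos: [527.5, 297.8, 84.1]
ee_rot: [[-1.0, -0.001, -0.003], [-0.001, 1.0, -0.0], [0.003, -0.0, -1.0]]
wrist_force: [-1.4, -1.1, 6.1]
width: 54.3
gripper_force: 48.5
```

Call:
step_arm(rows="0 0 0 0 0 0;0 0 0 0 0 0;0 0 0 0 0 0;0 0 0 0 0 0;0 0 -20 0 0 0;0 0 -40 0 0 0;0 0 -40 0 0 0;-9 -45 0 0 0 0;-9 -45 0 0 0 0;-9 -45 0 0 0 0", jaw=-1)

```text
time_s: 18.1
tool_pos: [555.0, 161.4, 183.6]
ee_rot: [[-1.0, -0.002, -0.003], [-0.002, 1.0, -0.0], [0.003, -0.0, -1.0]]
wrist_force: [0.9, 0.2, -0.3]
width: 85.6
gripper_force: 0.0
```

Call:
step_arm(rows="-9 -45 0 0 0 0;-9 -46 0 0 0 0;0 0 0 0 0 0;0 0 0 0 0 0;0 0 0 0 0 0")

```text
time_s: 18.6
tool_pos: [572.6, 73.2, 183.2]
ee_rot: [[-1.0, -0.002, -0.004], [-0.002, 1.0, 0.001], [0.004, 0.001, -1.0]]
wrist_force: [1.3, -0.4, 0.3]
width: 85.4
gripper_force: 0.0
```

Run:
```python
from h import *
for c in("top","side"):
    p,d=capture(c);print(c,"fine",rim(c,d,528,298,105,34),"\n coarse",rim(c,d,573,71.6,38))
```

```text
top fine (267, 528.7, 297.8, 28.1, array([528.4, 297.3,  26.2]), 'z', np.float32(104.4), 'plane', array([ 1.20000e-02, -5.00000e-03,  1.04292e+02])) 
 coarse 0
side fine (97, 530.4, 297.1, 29.6, array([528.7, 297.2,  26.4]), 'z', np.float32(102.8), 'plane', array([-1.40000e-02, -3.00000e-03,  1.03085e+02])) 
 coarse (125, 573.8, 71.8, 28.4, array([573.6,  71.2,  26. ]), 'z', np.float32(36.3), 'plane', array([-5.0000e-03,  0.0000e+00,  3.6447e+01]))
```

Call:
step_arm(rows="-1 -1.5 40 0 0 0;0 0 40 0 0 0;0 0 40 0 0 0;0 0 20 0 0 0;0 0 10 0 0 0;0 0 5 0 0 0;0 0 0 0 0 0;0 0 0 0 0 0;0 0 0 0 0 0")

```text
time_s: 19.6
tool_pos: [574.2, 70.4, 29.4]
ee_rot: [[-1.0, -0.001, -0.001], [-0.001, 1.0, 0.0], [0.001, 0.0, -1.0]]
wrist_force: [-0.2, -0.5, -0.3]
width: 85.7
gripper_force: 0.0
```

Call:
step_arm(rows="0.5 1 8 0 0 0;0 0 6 0 0 0;0 0 2 0 0 0;0 0 0 0 0 0;0 0 0 0 0 0;0 0 0 0 0 0")

```text
time_s: 20.2
tool_pos: [572.8, 71.2, 12.3]
ee_rot: [[-1.0, -0.001, -0.003], [-0.001, 1.0, -0.0], [0.003, -0.0, -1.0]]
wrist_force: [-0.5, -0.5, -0.5]
width: 85.0
gripper_force: 0.0
```

Call:
step_arm(rows="0 0 0 0 0 0;0 0 0 0 0 0;0 0 0 0 0 0;0 0 0 0 0 0;0 0 0 0 0 0;0 0 0 0 0 0;0 0 0 0 0 0", jaw=1)

```text
time_s: 20.9
tool_pos: [572.9, 71.2, 12.8]
ee_rot: [[-1.0, -0.001, -0.003], [-0.001, 1.0, -0.0], [0.003, -0.0, -1.0]]
wrist_force: [-1.0, 0.1, 6.1]
width: 55.5
gripper_force: 47.4
```

Call:
step_arm(rows="0 0 -5 0 0 0;0 0 -20 0 0 0;0 0 -45 0 0 0;0 0 -45 0 0 0;0 0 -45 0 0 0;9 45 0 0 0 0;9 45 0 0 0 0;9 45 0 0 0 0;9 45 0 0 0 0;9 46 0 0 0 0")

```text
time_s: 21.9
tool_pos: [527.5, 298.5, 172.3]
ee_rot: [[-1.0, -0.0, -0.004], [-0.0, 1.0, -0.001], [0.004, -0.001, -1.0]]
wrist_force: [0.7, -0.1, -1.5]
width: 54.9
gripper_force: 48.1
```

Call:
step_arm(rows="0 0 0 0 0 0;0 0 0 0 0 0;0 0 20 0 0 0;0 0 15 0 0 0;0 0 5 0 0 0;0 0 0 0 0 0;0 0 0 0 0 0;0 0 0 0 0 0")

```text
time_s: 22.7
tool_pos: [528.6, 297.2, 133.1]
ee_rot: [[-1.0, 0.0, -0.002], [0.0, 1.0, 0.0], [0.002, 0.0, -1.0]]
wrist_force: [-0.9, -0.2, -1.3]
width: 54.9
gripper_force: 48.1
```

Down to ~118 (skirt just above the rim), then check.

Call:
step_arm(rows="0.6 0.4 8 0 0 0;0 0 4 0 0 0;0 0 2 0 0 0;0 0 0 0 0 0;0 0 0 0 0 0;0 0 0 0 0 0")

```text
time_s: 23.3
tool_pos: [527.4, 297.7, 118.4]
ee_rot: [[-1.0, -0.001, -0.003], [-0.001, 1.0, -0.0], [0.003, -0.0, -1.0]]
wrist_force: [-0.3, -0.0, -0.8]
width: 55.3
gripper_force: 48.1
```

Run:
```python
from h import *
z=robot.sense()["tool_pos"][2]
for c,b in(("side",1.5),("top",0)):
    p,d=capture(c);print(c,"coarse",rim(c,d,528,298,z-12.8+38-b,32))
```

```text
side coarse (73, 528.1, 299.0, 30.4, array([528.8, 298.4,  27.5]), 'z', np.float32(141.2), 'plane', array([-3.00000e-03,  1.90000e-02,  1.41301e+02]))
top coarse (121, 527.6, 296.7, 27.9, array([527.9, 297. ,  26.3]), 'z', np.float32(143.4), 'plane', array([-5.00000e-03,  1.20000e-02,  1.43498e+02]))
```

Call:
step_arm(rows="0 0 3 0 0 0;0 0 2 0 0 0;0 0 0.5 0 0 0;0 0 0 0 0 0;0 0 0 0 0 0;0 0 0 0 0 0")

```text
time_s: 24.0
tool_pos: [527.3, 297.6, 112.8]
ee_rot: [[-1.0, -0.001, -0.004], [-0.001, 1.0, -0.0], [0.004, -0.0, -1.0]]
wrist_force: [-0.2, 0.2, -1.6]
width: 55.4
gripper_force: 48.1
```

Call:
step_arm(rows="0 0 1 0 0 0;0 0 0 0 0 0;0 0 0.5 0 0 0;0 0 0 0 0 0;0 0 0 0 0 0")

```text
time_s: 24.5
tool_pos: [527.4, 297.7, 111.8]
ee_rot: [[-1.0, -0.001, -0.003], [-0.001, 1.0, -0.0], [0.003, -0.0, -1.0]]
wrist_force: [-1.3, -0.4, 4.9]
width: 55.0
gripper_force: 48.6
```

Call:
step_arm(rows="0 0 0 0 0 0;0 0 0 0 0 0;0 0 0 0 0 0;0 0 0 0 0 0;0 0 -20 0 0 0;0 0 -40 0 0 0;0 0 -40 0 0 0;14 -40 0 0 0 0;14 -41 0 0 0 0;14 -41 0 0 0 0", jaw=-1)

```text
time_s: 25.5
tool_pos: [485.2, 174.4, 211.7]
ee_rot: [[-1.0, -0.001, -0.003], [-0.001, 1.0, -0.0], [0.003, -0.0, -1.0]]
wrist_force: [0.5, -0.7, 0.5]
width: 85.6
gripper_force: 0.0
```

Call:
step_arm(rows="14 -41 0 0 0 0;14 -41 0 0 0 0;0 0 0 0 0 0;0 0 0 0 0 0;0 0 0 0 0 0")

```text
time_s: 26.0
tool_pos: [458.5, 94.9, 211.8]
ee_rot: [[-1.0, -0.002, -0.003], [-0.002, 1.0, 0.001], [0.003, 0.001, -1.0]]
wrist_force: [-0.3, 0.3, 0.6]
width: 85.2
gripper_force: 0.0
```

Run:
```python
from h import *
for c in("top","side"):
    p,d=capture(c);print(c,"coarse",rim(c,d,528,298,137,34),"\n lid",rim(c,d,457.6,94,11),"knob",rim(c,d,457.6,94,37,20))
W=cloud("top",np.load("top_d.npy"));m=(np.hypot(W[...,0]-457.6,W[...,1]-94)<20)&(W[...,2]>33);q=W[m];print("knob0",cv2.minEnclosingCircle(q[:,:2].astype(np.float32)),np.median(q,0))
```

```text
top coarse (298, 528.9, 297.6, 28.6, array([527.9, 297.1,  26.3]), 'z', np.float32(136.2), 'plane', array([-4.0000e-03, -2.0000e-03,  1.3627e+02])) 
 lid (134, 469.3, 89.7, 20.6, array([462.8,  90.2,  18. ]), 'z', np.float32(10.7), 'plane', array([-0.013,  0.013, 11.088])) knob 0
side coarse (50, 535.7, 294.7, 27.1, array([528.2, 297.1,  26.1]), 'z', np.float32(135.1), 'plane', array([ 1.40000e-02, -7.00000e-03,  1.34804e+02])) 
 lid (343, 459.1, 93.2, 29.4, array([457.9,  94.9,  21.3]), 'z', np.float32(9.8), 'plane', array([2.000e-03, 2.000e-03, 9.839e+00])) knob (64, 457.3, 92.9, 10.7, array([457.6,  92.4,   7.2]), 'z', np.float32(36.0), 'plane', array([-2.0000e-03,  5.2000e-02,  3.6371e+01]))
knob0 ((457.37127685546875, 93.87751007080078), 9.900114059448242) [457.04519573  92.94706105  37.84288527]
```

Call:
step_arm(rows="1 -1 40 0 0 0;0 0 40 0 0 0;0 0 40 0 0 0;0 0 30 0 0 0;0 0 10 0 0 0;0 0 0 0 0 0;0 0 0 0 0 0;0 0 0 0 0 0")

```text
time_s: 26.9
tool_pos: [457.4, 93.0, 52.9]
ee_rot: [[-1.0, -0.001, -0.001], [-0.001, 1.0, 0.001], [0.001, 0.001, -1.0]]
wrist_force: [0.0, 0.4, -0.8]
width: 85.5
gripper_force: 0.0
```

Call:
step_arm(rows="0 1 15 0 0 0;0 0 10 0 0 0;0 0 7 0 0 0;0 0 3 0 0 0;0 0 0 0 0 0;0 0 0 0 0 0;0 0 0 0 0 0")

```text
time_s: 27.6
tool_pos: [456.3, 93.5, 16.9]
ee_rot: [[-1.0, -0.0, -0.003], [-0.0, 1.0, -0.0], [0.003, -0.0, -1.0]]
wrist_force: [0.3, 0.1, 0.1]
width: 85.4
gripper_force: 0.0
```

Call:
step_arm(rows="-1 0 0 0 0 0;0 0 0 0 0 0;0 0 0 0 0 0;0 0 0 0 0 0;0 0 0 0 0 0;0 0 0 0 0 0;0 0 0 0 0 0;0 0 0 0 0 0;0 0 0 0 0 0", jaw=1)

```text
time_s: 28.5
tool_pos: [457.1, 93.6, 16.7]
ee_rot: [[-1.0, -0.001, -0.004], [-0.001, 1.0, -0.0], [0.004, -0.0, -1.0]]
wrist_force: [-1.0, -0.5, 4.5]
width: 18.3
gripper_force: 43.9
```

Call:
step_arm(rows="0 0 -5 0 0 0;0 0 -20 0 0 0;0 0 -45 0 0 0;0 0 -45 0 0 0;0 0 -45 0 0 0;0 0 -18 0 0 0;-14 40 0 0 0 0;-14 41 0 0 0 0;-14 41 0 0 0 0;-14 41 0 0 0 0")

```text
time_s: 29.5
tool_pos: [513.9, 257.8, 194.4]
ee_rot: [[-1.0, -0.0, -0.004], [-0.0, 1.0, -0.001], [0.004, -0.001, -1.0]]
wrist_force: [1.6, -0.6, -0.5]
width: 18.2
gripper_force: 44.1
```

Call:
step_arm(rows="-14 41 0 0 0 0;0 0 0 0 0 0;0 0 0 0 0 0;0 0 15 0 0 0;0 0 8 0 0 0;0 0 3 0 0 0;0 0 0 0 0 0;0 0 0 0 0 0;0 0 0 0 0 0")

```text
time_s: 30.4
tool_pos: [527.8, 297.7, 168.9]
ee_rot: [[-1.0, -0.0, -0.003], [-0.0, 1.0, 0.0], [0.003, 0.0, -1.0]]
wrist_force: [0.0, -0.1, -0.2]
width: 18.3
gripper_force: 44.2
```

Call:
step_arm(rows="0 0 7 0 0 0;0 0 5 0 0 0;0 0 2 0 0 0;0 0 0 0 0 0;0 0 0 0 0 0;0 0 0 0 0 0")

```text
time_s: 31.0
tool_pos: [527.5, 297.8, 154.4]
ee_rot: [[-1.0, -0.001, -0.003], [-0.001, 1.0, -0.0], [0.003, -0.0, -1.0]]
wrist_force: [-0.3, 0.1, -0.9]
width: 18.5
gripper_force: 44.2
```

Run:
```python
from h import *
z=robot.sense()["tool_pos"][2]
for c,b in(("side",1.5),("top",.5)):
    p,d=capture(c);print(c,"lid",rim(c,d,528,298,z-16.7+11-b,32))
    if c=="side":cv2.imwrite("pics/s4.png",cv2.resize(p[100:250,160:360,::-1],None,fx=4,fy=4))
```

```text
side lid (237, 527.1, 296.8, 28.2, array([528.2, 296.8,  22.1]), 'z', np.float32(147.2), 'plane', array([9.00000e-03, 2.60000e-02, 1.47273e+02]))
top lid (382, 528.0, 297.5, 28.0, array([528.6, 297. ,  23.2]), 'z', np.float32(148.5), 'plane', array([2.00000e-03, 0.00000e+00, 1.48527e+02]))
```

View pics/s4.png

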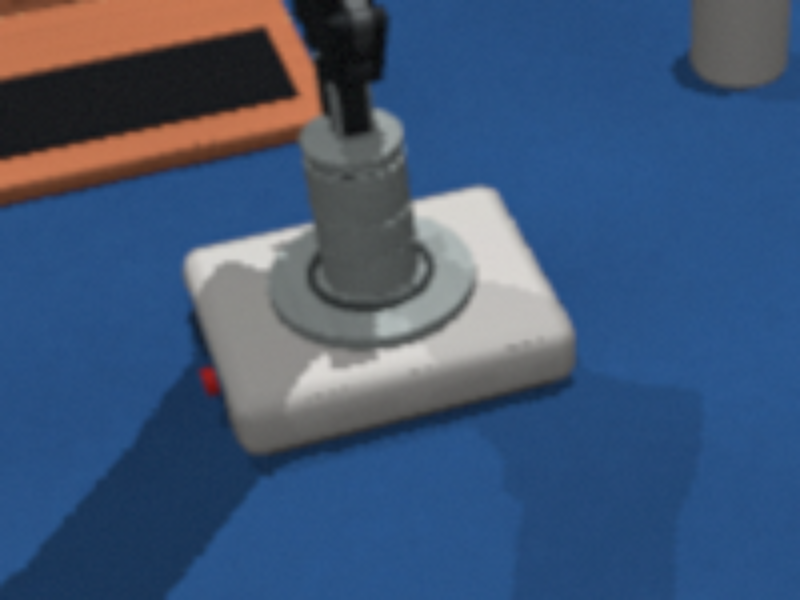

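The lid (352,140) hovers concentric just above the straight tower (365,230). Lowering.

Call:
step_arm(rows="0 0 3 0 0 0;0 0 2 0 0 0;0 0 0.5 0 0 0;0 0 0 0 0 0;0 0 0 0 0 0;0 0 0 0 0 0")

```text
time_s: 31.7
tool_pos: [527.5, 297.7, 148.8]
ee_rot: [[-1.0, -0.001, -0.004], [-0.001, 1.0, -0.0], [0.004, -0.0, -1.0]]
wrist_force: [-0.2, 0.8, -0.7]
width: 17.9
gripper_force: 44.2
```

Call:
step_arm(rows="0 0 1 0 0 0;0 0 0 0 0 0;0 0 0.5 0 0 0;0 0 0 0 0 0;0 0 0 0 0 0")

```text
time_s: 32.2
tool_pos: [527.6, 297.8, 147.8]
ee_rot: [[-1.0, -0.001, -0.003], [-0.001, 1.0, -0.0], [0.003, -0.0, -1.0]]
wrist_force: [-0.5, -0.9, 5.1]
width: 18.4
gripper_force: 44.6
```

Call:
step_arm(rows="0 0 0 0 0 0;0 0 0 0 0 0;0 0 0 0 0 0;0 0 0 0 0 0;0 0 0 0 0 0;0 0 0 0 0 0;0 0 -15 0 0 0;0 0 -35 0 0 0;0 0 -40 0 0 0;0 0 -20 0 0 0", jaw=-1)

```text
time_s: 33.2
tool_pos: [528.9, 298.8, 260.7]
ee_rot: [[-1.0, -0.001, 0.0], [-0.001, 1.0, 0.002], [-0.0, 0.002, -1.0]]
wrist_force: [0.1, 0.5, -0.4]
width: 85.6
gripper_force: 0.0
```

Call:
step_arm(rows="0 -45 0 0 0 0;0 -45 0 0 0 0;0 -45 0 0 0 0;0 -45 0 0 0 0;0 0 0 0 0 0;0 0 0 0 0 0;0 0 0 0 0 0")

```text
time_s: 33.9
tool_pos: [527.9, 119.2, 257.6]
ee_rot: [[-1.0, -0.002, -0.003], [-0.002, 1.0, 0.001], [0.003, 0.001, -1.0]]
wrist_force: [-0.3, 1.6, 0.5]
width: 85.2
gripper_force: 0.0
```

Run:
```python
from h import *
for c in("top","side"):
    p,d=capture(c);print(c,"lid",rim(c,d,528,298,142,32),"\n jar",rim(c,d,564,-87,46),"\n dish",rim(c,d,675,-72,24))
cv2.imwrite("pics/s5.png",p[:,:,::-1])
```

```text
top lid 0 
 jar (440, 564.1, -87.4, 19.1, array([564.1, -87.1,  13.3]), 'z', np.float32(46.0), 'plane', array([-4.0000e-03, -1.0000e-03,  4.5921e+01])) 
 dish (324, 675.8, -71.8, 34.0, array([675. , -71.8,  31.2]), 'z', np.float32(23.1), 'plane', array([-8.0000e-03,  0.0000e+00,  2.3172e+01]))
side lid (254, 527.0, 296.6, 30.0, array([528.8, 298.9,  21.8]), 'z', np.float32(140.8), 'plane', array([-3.00000e-03, -1.00000e-03,  1.40861e+02])) 
 jar (281, 564.8, -87.7, 19.4, array([564. , -88.1,  13.6]), 'z', np.float32(44.9), 'plane', array([-1.9000e-02,  1.1000e-02,  4.4771e+01])) 
 dish (170, 676.4, -72.2, 34.6, array([675.2, -72.2,  31.7]), 'z', np.float32(22.1), 'plane', array([-3.0000e-03, -1.4000e-02,  2.2347e+01]))
```

View pics/s5.png

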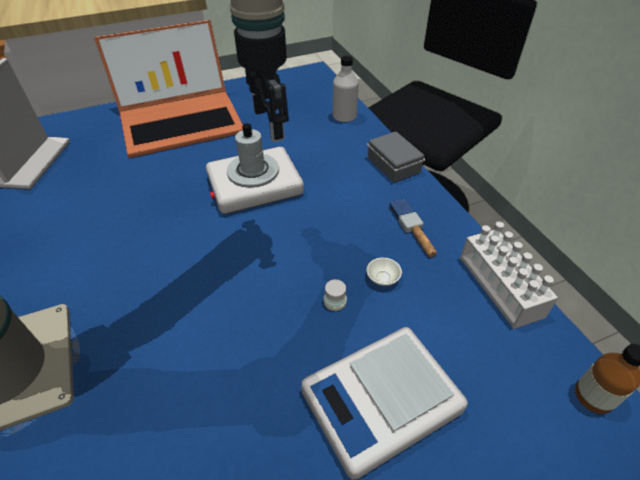

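The tower stands straight at (250,155) with the lid level at 142 mm. The jar (335,295) and dish (384,273) have not moved.

```bash
python3 -c "
from station import robot
print(robot.sign_off())"
```

```text
the job is handed in; nothing more can be done
None
```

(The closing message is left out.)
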